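Set the bench timer without letting it swivel, then start it

TASK

Set and start the glue-curing timer that stands loose on the steel plate: grip its knob, press it down firmly but not hard so that the light case does not swivel or slide, and turn it until the pointer lines up with the long raised rib. Then push the start plunger fully down. Leave the case standing where and as it stood, and do not disturb the bearing, the coupler and the carton beside it.

Things in the scene. Friction and masses are not known exactly. Their poses are not given: they have to be found in the camera images.
- timer: bench timer: flat grey box, black top, 100 (own x) x 140 (own y) x 44 mm high, about 0.3 kg, loose on the plate. Origin: centre, level with the soles of its 4 feet (x +-30, y +-50 mm); z up. On top, at own x = 0: knob at y +28 mm, start plunger at y -42 mm. Unless pressed down, it turns along with its knob; 14 to 24 N on the knob holds it. It must not shift over 15 mm.
- knob_axis (a point): point on the case's black top, 44 mm above the soles, on the knob's vertical axis; fixed to the case, axes as the timer's. The black knob above: a round cap 46 mm across, 12 mm high, on it an upright bar grip 44 long, 12 thick, 32 mm high, centred on the axis. A thin metal pointer at one end of the bar, low on the cap, reaches 35 mm out. Bar top: 48 to 58 mm above this point.
- dial (a joint): turn of the knob, rad, anticlockwise from above positive. 0: pointer along the timer's +x, at the long rib; the bar lies along the pointer. Starts at -1.25 to -0.55, range -1.6 to 1.4, stays where left, resists with 0.32 N m. Pressed down, the knob first sinks through 0 to 10 mm of unknown loose play (1 N), then meets a firm rubber stop (about 12 N/mm).
- long_rib (a point): centre of the top of the long raised metal rib (11 x 4 mm, 5 mm proud) on the case's top, 41.5 mm from the knob's axis towards the timer's own +x; the other scale ribs round the knob are short and low
- start_collar (a point): centre of the top of the flat metal collar (26 mm across, 3.5 mm high) round the start plunger, fixed to the case
- plunger_top (a point): centre of the top of the start plunger, a round metal pin 18 mm across that stands 12 mm above the case's top when out and 6 mm when fully in
- start (a joint): how far the start plunger is pushed in, m: 0 out, 0.006 fully in (hard stop). It resists with about 3 N and stays where it is left.
- plate: smooth steel plate 150 x 190 x 4 mm, fixed to the worktop, under the timer. Origin: centre of its underside, on the worktop. The timer is damaged if it bears on the plate with more than 30 N, its own weight of 2 to 5 N included.
- bearing: ball bearing lying flat, 47 mm across, 14 mm high, bystander beside the plate. Origin: centre of its underside
- coupler: small brass air coupler lying down, 24 x 53 x 23 mm, bystander. Origin: centre of its underside
- carton: small brown carton 40 x 60 x 30 mm, bystander. Origin: centre of its underside

How it is judged:
By the outcome, as a careful person would: the job done as asked, in the order asked, and still so for the second after the job is handed in, with the robot touching nothing.
It also fails if it takes over 72 s, if anything falls off the work surface, if the arm or the gripper's body presses on something with over 40 N, if the wrist force passes 120 N, or if a joint passes its speed limit or range.

ROBOT

A 6-joint arm with a two-finger parallel gripper is mounted at the origin on a cart in front of the work surface, level with it; the furniture and walls round the work are solid. World frame = base frame: x ahead of the robot, y to its left, z up, the work surface at z = 0. Lengths are in m, angles in rad, forces in N, time in s.
With the tool pointing down it reaches from about 0.35 to 0.725 m from the base axis. Payload 4.3 kg.
Tool frame: the origin (TCP) lies at the very end of the fingers, on their centre line; the grasp point (between the pads) lies 19 mm behind it; z points along the fingers, y is the line along which they close (so a half turn about z gives the same grasp; the last joint's range is limited). The gripper opens to 85 mm and grips with 20 to 120 N. Pads are 22 mm wide; open, the fingers measure 114 mm over their backs; the gripper's body (76 mm by 85 mm) begins 54 mm behind the grasp point. The pads swing forward as they close: fully open they stand 13 mm farther back than shut.
Start: joints at [-1.324, 0.377, 0.081, 1.274, 0, 1.46], TCP at [0.201, -0.539, 0.231] pointing down, gripper open.
Joint ranges: [-2.72, 2.72], [-0.84, 1.66], [-1.02, 1.22], [-1.77, 2.12], [-1.37, 1.28], [-3.14, 3.14]. Speed limits (rad/s): [2.57, 2.57, 3.14, 3.14, 3.14, 3.14].

INTERFACE

Orientations are given as a unit quaternion [w, x, y, z].
In Python, from workcell import r gives the robot as it stands. Calls block until the motion is done:
- r.move_pose(position, orientation): joint-space move of the TCP to a pose.
- r.move_linear(position, orientation=None, rate=0.15, f_stop=None): straight line of the TCP; orientation=None keeps the orientation; rate is the mean speed in m/s. With f_stop (N) it stops when the force on the tool has changed by that much, and returns True; else False.
- r.set_joints(angles): joint-space move.
- r.set_gripper(opening, grasp_force=None): opening from 0.0 (shut) to 1.0 (fully open); grasp_force is the grip in N (None keeps the last); returns when the fingers have stopped.
- r.pause(seconds).
- r.inverse_kinematics(position, orientation): joint angles nearest the present ones, or None.
- r.capture(name): name is "scene" or "top"; returns the picture (480x640x3 uint8, red, green, blue); there is no depth.
- r.camera_params(name): a dict with "fx", "fy", "cx", "cy" (pixels), "pose" (4x4, takes a point from camera to world coordinates). Camera axes: x right, y up, looking along -z (the intrinsics and any distortion apply to the point x, -y, -z); pixel columns grow to the right and rows downward; lengths in m; the calibration is good to about 2 mm. A picture is of the moment at which its call begins. camera_params takes no time and is no camera call.
A pose or a line that the arm cannot do raises r.IKError and nothing moves.
- r.hand_in(): hands the job in; it is judged then, once.
Trained networks look in the newest picture that a camera, given by its name, has taken for a name from the list of things; names that differ only in an ending like _2 or _b are one class to them, and where a whole thing is asked for, a point or a joint stands for the part that bears it (a point fixed in the world has none). Each returns a list of dicts, best first, with "conf" (0 to 1); they miss things now and then, are a little off and sometimes report something else, mostly with a low value. They report only what shows in the picture. A call takes as long as a camera call.
- r.spot_in(camera, thing): "location" ([column, row] in pixels, amid what is visible of it).
- r.landmark_of(camera, thing): "location" ([column, row] in pixels: a listed point, or the origin of a listed thing).
Readings, each from a call of its own:
- r.current_clock(): time.
- r.current_joint_pos(): joint angles.
- r.current_qvel(): joint speeds.
- r.current_joint_torque(): joint torques, N m.
- r.current_position(): TCP position.
- r.current_orientation(): TCP orientation.
- r.current_force(): force on the tool from outside, world axes, zero at the start.
- r.current_ft_torque(): the same for the moment, N m.
- r.current_finger_gap(): opening from 0.0 (shut) to 1.0 (fully open).
- r.current_grasp_force(): force on a finger pad.
Only numpy, scipy, OpenCV 4.12 (cv2) and the standard library are available. Lean on these libraries where they do the work, as an engineer would, in place of code of your own. Each camera call takes 0.05 s, during which the arm holds its last target. There are 200 camera calls.

## Working session

There is one attempt and no reset: what is moved stays moved. The work goes in short steps, each a Python script; the robot and the scene stay as the last script left them, time stands still between calls to the robot, and variables do not carry over. Pictures are saved under pics/ and viewed, at most 10 in all, crops included, and the job is handed in when it is done.

```bash
ls; mkdir -p pics
python3 - <<'E'
from workcell import r
import cv2,numpy as np
for c in("scene","top"):
    im=r.capture(c);cv2.imwrite(f"pics/{c}0.png",im[:,:,::-1])
    p=r.camera_params(c);print(c,{k:np.round(v,3).tolist() for k,v in p.items()})
    for t in("timer","knob_axis","long_rib","start_collar","plunger_top","plate","bearing","coupler","carton"):
        print(t,[(np.round(d["location"],1).tolist(),round(d["conf"],2)) for d in r.landmark_of(c,t)[:2]])
print(r.current_clock(),r.current_orientation())
E
```

```text
pics
scene {'fx': 443.717, 'fy': 443.717, 'cx': 319.643, 'cy': 234.677, 'pose': [[-0.892, 0.259, -0.371, 0.253], [-0.452, -0.516, 0.727, 0.777], [-0.003, 0.816, 0.578, 0.572], [0.0, 0.0, 0.0, 1.0]]}
timer [([312.1, 261.2], 0.93)]
knob_axis [([302.4, 256.8], 0.61)]
long_rib [([282.8, 244.3], 0.68)]
start_collar [([322.4, 234.8], 0.98)]
plunger_top [([321.0, 228.8], 0.59)]
plate [([311.4, 264.2], 0.75)]
bearing [([265.8, 245.4], 0.62)]
coupler [([259.5, 306.2], 0.52)]
carton [([347.5, 232.9], 0.63), ([282.6, 242.0], 0.53)]
top {'fx': 591.379, 'fy': 591.379, 'cx': 324.131, 'cy': 241.707, 'pose': [[0.005, 0.995, -0.096, 0.508], [-1.0, 0.007, 0.019, 0.181], [0.02, 0.096, 0.995, 0.927], [0.0, 0.0, 0.0, 1.0]]}
timer [([317.6, 252.3], 0.62)]
knob_axis [([306.7, 245.9], 0.82)]
long_rib [([309.9, 212.9], 0.78), ([416.7, 266.0], 0.52)]
start_collar [([352.6, 252.6], 0.69), ([311.2, 214.7], 0.26)]
plunger_top []
plate []
bearing [([339.8, 170.8], 0.86)]
coupler [([230.1, 236.5], 0.67)]
carton [([413.3, 265.4], 0.9)]
1.0 [4.42026137e-05 9.84131062e-01 1.77443090e-01 1.80069986e-05]
```

View pics/scene0.png

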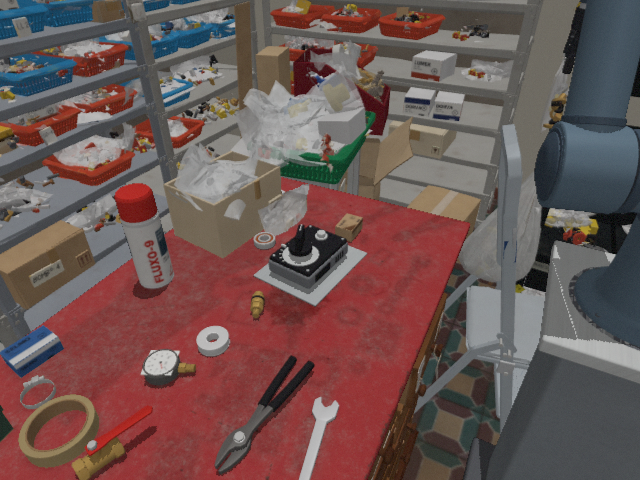

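```bash
cat > h.py <<'E'
import numpy as np
from workcell import r
def pix2w(c,uv,z):
    p=r.camera_params(c);T=np.array(p["pose"])
    d=T[:3,:3]@np.array([(uv[0]-p["cx"])/p["fx"],-(uv[1]-p["cy"])/p["fy"],-1])
    return T[:3,3]+d*(z-T[2,3])/d[2]
def w2pix(c,X):
    p=r.camera_params(c);T=np.array(p["pose"]);q=T[:3,:3].T@(np.array(X)-T[:3,3])
    return np.array([p["cx"]-p["fx"]*q[0]/q[2],p["cy"]+p["fy"]*q[1]/q[2]])
E
python3 - <<'E'
from h import *
import cv2
im=cv2.imread("pics/top0.png")[130:330,200:460]
cv2.imwrite("pics/top0c.png",cv2.resize(im,None,fx=3,fy=3,interpolation=cv2.INTER_CUBIC))
Z=dict(timer=.004,knob_axis=.048,long_rib=.053,start_collar=.0515,bearing=0,coupler=0,carton=0)
S=dict(timer=(312.1,261.2),knob_axis=(302.4,256.8),long_rib=(282.8,244.3),start_collar=(322.4,234.8),bearing=(265.8,245.4),coupler=(259.5,306.2),carton=(347.5,232.9))
Tp=dict(timer=(317.6,252.3),knob_axis=(306.7,245.9),long_rib=(309.9,212.9),start_collar=(352.6,252.6),bearing=(339.8,170.8),coupler=(230.1,236.5),carton=(413.3,265.4))
for k in Z: print(k,pix2w("scene",S[k],Z[k]).round(4),pix2w("top",Tp[k],Z[k]).round(4))
E
```

```text
timer [0.5885 0.1529 0.004 ] [0.5809 0.1734 0.004 ]
knob_axis [0.5852 0.1977 0.048 ] [0.5869 0.1901 0.048 ]
long_rib [0.6356 0.1856 0.053 ] [0.6359 0.1857 0.053 ]
start_collar [0.5814 0.12   0.0515] [0.5771 0.1218 0.0515]
bearing [0.7055 0.1451 0.    ] [0.7118 0.1388 0.    ]
coupler [0.6156 0.307  0.    ] [0.6052 0.3111 0.    ]
carton [0.5669 0.0231 0.    ] [0.5615 0.0226 0.    ]
```

View pics/top0c.png

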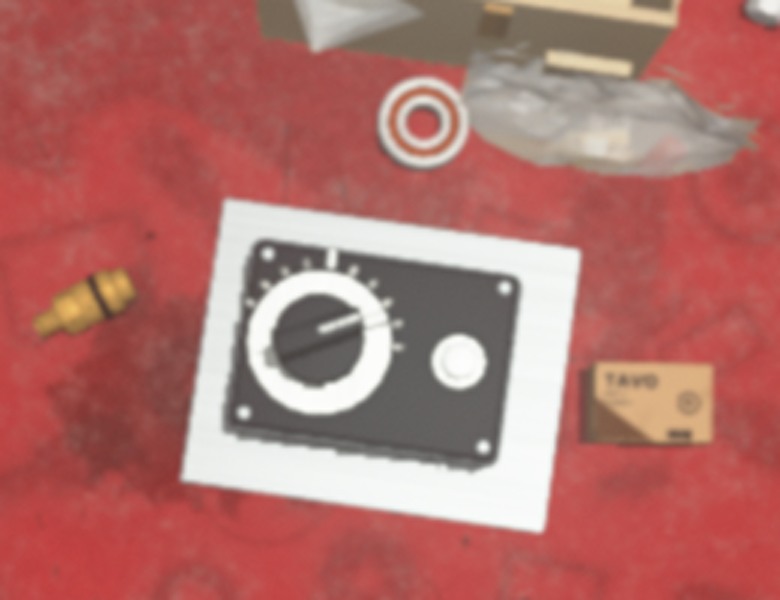

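Run:
```python
from h import *
import cv2
im=cv2.imread("pics/top0.png")[208:278,272:372]
a=cv2.resize(im,None,fx=7,fy=7,interpolation=cv2.INTER_CUBIC)
cv2.imwrite("pics/top0d.png",cv2.convertScaleAbs(a,alpha=1.6,beta=10))
im=cv2.imread("pics/scene0.png")[215:300,250:370]
cv2.imwrite("pics/scene0d.png",cv2.convertScaleAbs(cv2.resize(im,None,fx=6.5,fy=6.5,interpolation=cv2.INTER_CUBIC),alpha=1.3,beta=20))
f=lambda u,v,z:pix2w("top",(200+u/3,130+v/3),z).round(4)
s=[f(*p,.048) for p in((267,254),(504,288),(483,447),(243,412))]
print(s,np.mean(s,0))
print("ring",f(320,341,.048),"rib",f(332,259,.053),"collar",f(459,362,.0515))
for a,b in((0,1),(3,2),(3,0),(2,1)): 
    d=s[b]-s[a];print(np.linalg.norm(d),np.degrees(np.arctan2(d[1],d[0])))
```

```text
[array([0.6337, 0.217 , 0.048 ]), array([0.6175, 0.0984, 0.048 ]), array([0.538, 0.109, 0.048]), array([0.5547, 0.228 , 0.048 ])] [0.585975 0.1631   0.048   ]
ring [0.5903 0.1902 0.048 ] rib [0.6308 0.1845 0.053 ] collar [0.5799 0.1212 0.0515]
0.11970129489692248 -97.77810057600071
0.12016609338744437 -97.98849838569669
0.07976214641043715 -7.926926682689598
0.08020355353723425 -7.594643368591442
```

View pics/top0d.png

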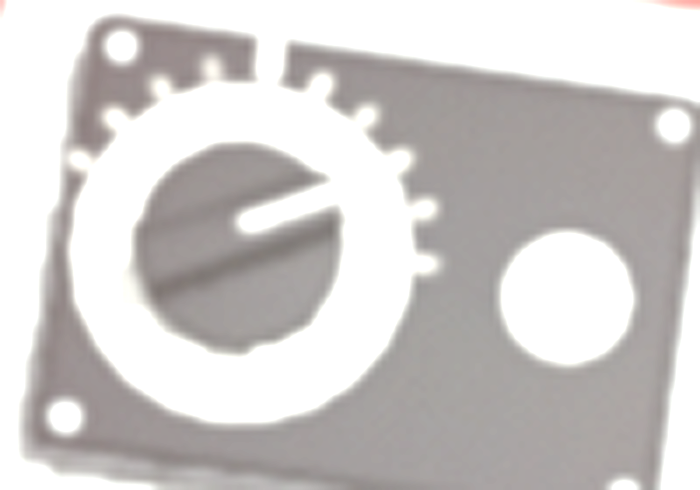

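View pics/scene0d.png

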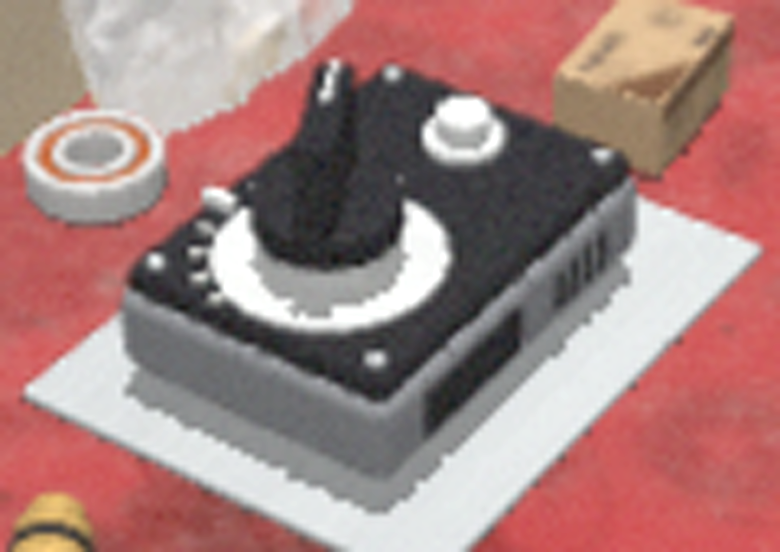

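```bash
cat >> h.py <<'E'
C=np.array([.586,.1631]);YAW=np.radians(-7.75)
def own(x,y): return C+[x*np.cos(YAW)-y*np.sin(YAW),x*np.sin(YAW)+y*np.cos(YAW)]
K=own(0,.028);P=own(0,-.042)
def q(psi): return [0,np.cos(psi/2),np.sin(psi/2),0]
E
python3 - <<'E'
from h import *
import cv2
g=cv2.cvtColor(cv2.imread("pics/top0.png"),6).astype(float)
print(g[230:244,302:326].astype(int))
best=[]
sub=[(u,v,g[v,u]-75) for v in range(233,242) for u in range(304,319) if g[v,u]>85]
a=np.array(sub);w=a[:,2];W=np.array([pix2w("top",p[:2],.101)[:2] for p in a])
m=np.average(W,axis=0,weights=w);c=np.cov(W.T,aweights=w);e,v=np.linalg.eigh(c);d=v[:,1]
print(m,e,np.degrees(np.arctan2(d[1],d[0])),"axis",K,"offset",np.cross(d,K-m))
for h in(0,np.pi):
  for psi in(-71.5,-40,-7.75):
    for z in(.2,.06):
      s=r.inverse_kinematics([*K,z],q(np.radians(psi)+h));print(h>0,psi,z,None if s is None else np.round(s,2))
print(r.inverse_kinematics([*P,.05],q(YAW)))
E
```

```text
[[ 87  87  88  87  89  89  89  88  91  94 103 120 151 193 230 245 249 250
  250 250 250 250 247 228]
 [ 88  88  88  89  89  90  90  91  90  90  91  93 105 134 177 215 231 241
  247 250 250 251 251 246]
 [ 89  90  89  90  89  90  91  91  91  90  88  88  86  94 118 144 169 204
  236 248 250 251 251 249]
 [ 88  89  90  90  90  91  89  89  89  86  84  83  81  81  89 102 122 166
  224 246 250 249 249 246]
 [ 89  88  89  89  88  88  86  84  82  81  81  82  87  96 115 139 161 179
  218 241 245 245 244 243]
 [ 89  89  87  86  84  82  82  82  83  85  95 109 129 152 179 203 214 205
  203 227 240 244 245 246]
 [ 86  84  82  81  80  82  85  94 108 123 145 173 191 206 219 220 208 186
  177 216 242 248 248 248]
 [ 82  82  81  83  93 108 125 147 169 184 198 214 214 204 194 177 154 136
  147 205 241 247 245 240]
 [ 82  84  85  99 133 168 188 204 216 209 197 192 176 154 137 119 104  99
  120 178 224 233 229 226]
 [ 87  86  91 115 166 208 219 212 200 178 152 136 121 107  97  90  85  82
  107 161 209 223 232 240]
 [ 89  89  92 110 150 180 182 166 146 123 107  98  91  86  82  79  74  77
  112 180 230 24
[... 591 characters left out ...]
.25  0.   -2.23]
False -40 0.06 [ 0.21  0.56 -0.08  0.93  0.   -2.23]
False -7.75 0.2 [ 0.21  0.48  0.16  1.25  0.   -2.8 ]
False -7.75 0.06 [ 0.21  0.56 -0.08  0.93  0.   -2.8 ]
True -71.5 0.2 [0.21 0.48 0.16 1.25 0.   1.46]
True -71.5 0.06 [ 0.21  0.56 -0.08  0.93  0.    1.46]
True -40 0.2 [0.21 0.48 0.16 1.25 0.   0.91]
True -40 0.06 [ 0.21  0.56 -0.08  0.93  0.    0.91]
True -7.75 0.2 [0.21 0.48 0.16 1.25 0.   0.35]
True -7.75 0.06 [ 0.21  0.56 -0.08  0.93  0.    0.35]
[ 0.09938897  0.52466663 -0.17626623  0.86986347  0.         -2.90694067]<stdin>:9: DeprecationWarning: Arrays of 2-dimensional vectors are deprecated. Use arrays of 3-dimensional vectors instead. (deprecated in NumPy 2.0)
```

Run:
```python
from h import *
for p in((510,130),(512,250),(468,225)):
  print(p,[pix2w("scene",p,z).round(2).tolist() for z in(-.3,0,.2,.3)])
r.set_gripper(.45,20)
psi=np.radians(-71.3)+np.pi
G=K+.0008*np.array([np.sin(psi),-np.cos(psi)])*np.sign(np.sin(psi)); print(G,K)
r.move_pose([*G,.22],q(psi)); r.move_linear([*G,.135],rate=.1)
print(r.current_clock(),r.current_position(),r.current_finger_gap(),r.current_force())
import cv2
im=[cv2.resize(r.capture(c)[a:a+120,b:b+120,::-1],None,fx=3.3,fy=3.3,interpolation=cv2.INTER_CUBIC) for c,a,b in(("scene",170,240),("top",180,250))]
cv2.imwrite("pics/a.png",np.hstack(im))
```

```text
(510, 130) [[0.36, -1.58, -0.3], [0.33, -0.77, 0.0], [0.3, -0.23, 0.2], [0.29, 0.04, 0.3]]
(512, 250) [[0.22, -0.52, -0.3], [0.23, -0.08, 0.0], [0.24, 0.22, 0.2], [0.24, 0.37, 0.3]]
(468, 225) [[0.37, -0.61, -0.3], [0.33, -0.13, 0.0], [0.3, 0.19, 0.2], [0.29, 0.35, 0.3]]
[0.59053359 0.19110074] [0.58977583 0.19084425]
5.4333 [0.59112249 0.19119042 0.13577997] 0.4478407928113951 [0.32251    0.29901193 0.79618449]
```

View pics/a.png

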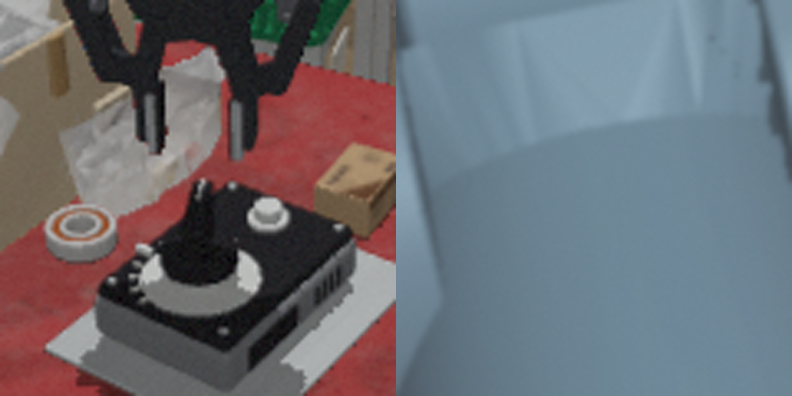

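Run:
```python
from h import *
p=r.current_position()
print(r.move_linear([p[0]-.0006,p[1],.081],rate=.06,f_stop=4),r.current_position())
r.set_gripper(.28);r.set_gripper(0.,25)
print(r.current_clock(),r.current_finger_gap(),r.current_grasp_force(),r.current_force(),r.current_ft_torque(),r.current_position())
import cv2
cv2.imwrite("pics/b.png",cv2.resize(r.capture("scene")[190:310,230:390,::-1],None,fx=4,fy=4,interpolation=cv2.INTER_CUBIC))
```

```text
False [0.59111275 0.19132992 0.08145383]
7.125 0.13232137881835798 30.02069503068924 [0.20149951 1.58349447 1.08758051] [ 0.10811842 -0.05221793 -0.0658921 ] [0.59094932 0.19137478 0.08120083]
```

View pics/b.png

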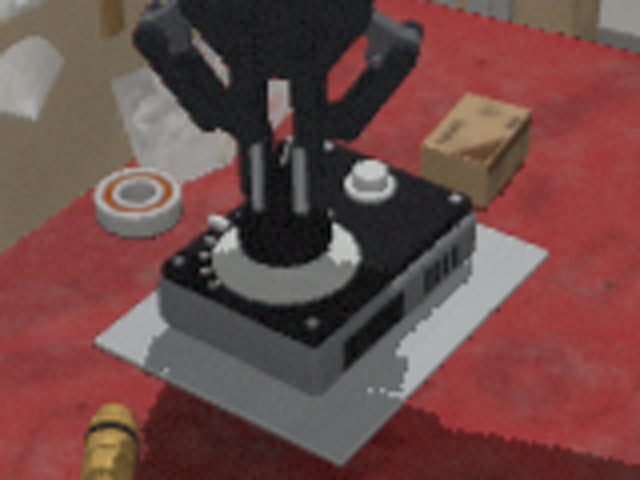

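The fingers hold the bar (gap about 11 mm), and the case looks unmoved. Next I grip harder and press.

Run:
```python
from h import *
r.set_gripper(0.,80)
p=r.current_position();f0=r.current_force()
print(p,f0,r.current_grasp_force())
print(r.move_linear([p[0],p[1],p[2]-.015],rate=.006,f_stop=16.5))
print(r.current_position(),r.current_force()-f0)
r.pause(.3);print(r.current_clock(),r.current_position(),r.current_force()-f0,r.current_ft_torque())
np.save("f0.npy",f0)
```

```text
[0.59095916 0.19139317 0.08120432] [0.7318851  0.4250844  1.52041247] 82.43398547172546
True
[0.59098209 0.1914047  0.07493615] [-1.42525909  0.01479336  3.52745075]
9.0917 [0.59098351 0.1913976  0.07493392] [-1.34138618 -1.26739683  4.09090273] [-0.11993181  0.31074757 -0.06149105]
```

```bash
cat >> h.py <<'E'
def press(target,lim=21,zmin=.06,step=.0005):
    """lower in small steps until the added upward force reaches target"""
    f0=np.load("f0.npy");p=r.current_position();x,y,z=p;log=[]
    while z>zmin:
        f=(r.current_force()-f0)[2];log.append((round(r.current_position()[2]*1e3,2),round(f,1)))
        if f>=target: break
        z-=step if f<target-5 else step/2.5
        r.move_linear([x,y,z],rate=.01)
    print(log);return x,y,z
E
python3 - <<'E'
from h import *
print(press(17.5)); r.pause(.2)
print(r.current_clock(),r.current_force()-np.load("f0.npy"),r.current_ft_torque(),r.current_grasp_force())
E
```

```text
[(np.float64(74.93), np.float64(4.1)), (np.float64(74.93), np.float64(3.9)), (np.float64(74.89), np.float64(7.3)), (np.float64(74.86), np.float64(9.3)), (np.float64(74.84), np.float64(11.7)), (np.float64(74.82), np.float64(14.2)), (np.float64(74.82), np.float64(15.1)), (np.float64(74.81), np.float64(16.8)), (np.float64(74.81), np.float64(18.6))]
(np.float64(0.5909835123597352), np.float64(0.1913975971093598), np.float64(0.0718339240311707))
11.2917 [-5.80026726 -1.48008796 18.96060038] [-0.17663421  1.35065936 -0.04957634] 85.42826771736145
```

```bash
cat >> h.py <<'E'
def turn(c,psi0,psi1,n,ftar=18):
    f0=np.load("f0.npy");c=np.array(c,float)
    for psi in np.linspace(psi0,psi1,n+1)[1:]:
        f=r.current_force()-f0
        c[:2]+=np.clip(.00012*f[:2],-.0005,.0005); c[2]+=np.clip(.0001*(f[2]-ftar),-.0003,.0003)
        r.move_linear(c,q(psi),rate=.01)
        print(round(r.current_clock(),2),round(np.degrees(psi)-180,1),(r.current_force()-f0).round(1),r.current_ft_torque()[2].round(3),(r.current_position()*1e3).round(1))
        if f[2]>23: break
    np.save("cmd.npy",[*c,psi])
E
python3 - <<'E'
from h import *
a=np.radians
turn([.590983,.191398,.071834],a(108.7),a(108.7+6),3)
E
```

```text
11.54 -69.3 [-4.6 -0.7 16.6] -0.024 [591.1 191.4  74.8]
11.79 -67.3 [-3.5 -0.8 16.4] -0.061 [591.  191.4  74.8]
12.04 -65.3 [-3.4 -0.6 16.2] -0.002 [591.  191.4  74.8]
```

```bash
cat >> h.py <<'E'
def psi_now():
    o=r.current_orientation();return np.degrees(2*np.arctan2(o[2],o[1]))%360-180
E
python3 - <<'E'
from h import *
a=np.radians
print(psi_now());c=np.load("cmd.npy")
turn(c[:3],c[3],c[3]+a(12),6,18);print(psi_now())
E
```

```text
-65.29909856185245
12.29 -63.3 [-3.  -0.3 16.2] -0.046 [590.9 191.3  74.8]
12.54 -61.3 [-2.8 -0.9 16.8] -0.032 [590.9 191.3  74.8]
12.79 -59.3 [-1.6 -0.7 16.1] -0.034 [590.9 191.3  74.8]
13.04 -57.3 [-1.3  0.7 16.9] 0.004 [590.8 191.3  74.8]
13.29 -55.3 [-2.4 -0.7 18.4] -0.055 [590.8 191.3  74.8]
13.54 -53.3 [-1.2 -0.8 17.2] -0.111 [590.8 191.3  74.8]
-53.30564211119831
```

Run:
```python
from h import *
import cv2
print(r.current_finger_gap(),r.current_grasp_force(),r.current_joint_torque().round(2))
cv2.imwrite("pics/c.png",cv2.resize(r.capture("scene")[190:300,240:370,::-1],None,fx=5.4,fy=5.4,interpolation=cv2.INTER_CUBIC))
```

```text
0.11514093705383613 85.17366886138916 [ -0.16 -41.29  18.95  -0.55  -0.13  -0.07]
```

View pics/c.png

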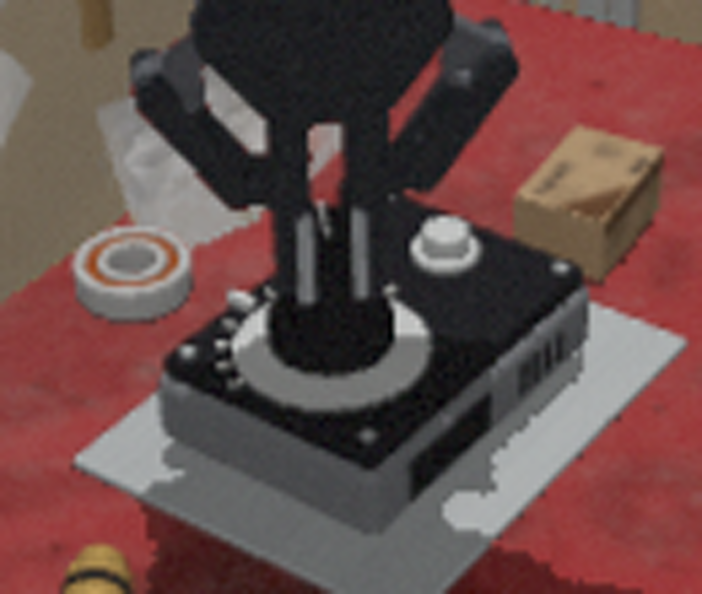

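The case is unmoved (its screws project to the same pixels) and the flat pads still hold the bar, so I keep turning.

Run:
```python
from h import *
import cv2
c=np.load("cmd.npy")
turn(c[:3],c[3],np.pi+YAW,16,18);print(psi_now(),r.current_finger_gap())
cv2.imwrite("pics/d.png",cv2.resize(r.capture("scene")[190:300,240:370,::-1],None,fx=5.4,fy=5.4,interpolation=cv2.INTER_CUBIC))
```

```text
13.84 -50.5 [-1.1 -0.7 16.8] 0.04 [590.8 191.2  74.8]
14.09 -47.6 [-0.9 -1.  17.6] 0.048 [590.7 191.2  74.8]
14.34 -44.8 [-0.6 -0.  17.1] 0.02 [590.7 191.2  74.8]
14.59 -41.9 [-0.1  0.3 17.9] 0.029 [590.7 191.2  74.8]
14.84 -39.1 [-1.7 -0.6 17.4] 0.008 [590.7 191.2  74.8]
15.09 -36.2 [-1.4 -0.1 17.9] 0.048 [590.6 191.1  74.8]
15.34 -33.4 [ 0.6  0.2 17.5] 0.013 [590.6 191.1  74.8]
15.59 -30.5 [-1.5 -1.2 17.9] 0.063 [590.6 191.1  74.8]
15.84 -27.7 [-0.  -1.  18.9] 0.029 [590.6 191.   74.8]
16.09 -24.8 [-1.2  0.1 17.5] 0.007 [590.6 191.   74.8]
16.34 -22.0 [ 0.2 -0.1 16.9] -0.008 [590.6 191.   74.8]
16.59 -19.1 [-2.  -0.3 17.5] 0.04 [590.6 190.9  74.8]
16.84 -16.3 [-0.4 -0.3 16.8] 0.075 [590.5 190.9  74.8]
17.09 -13.4 [-0.7 -0.1 18.5] -0.008 [590.5 190.9  74.8]
17.34 -10.6 [ 0.3  0.3 18.4] 0.023 [590.5 190.8  74.8]
17.59 -7.8 [-0.7  0.2 18.4] 0.061 [590.5 190.8  74.8]
-7.742728932942526 0.12126054578408586
```

View pics/d.png

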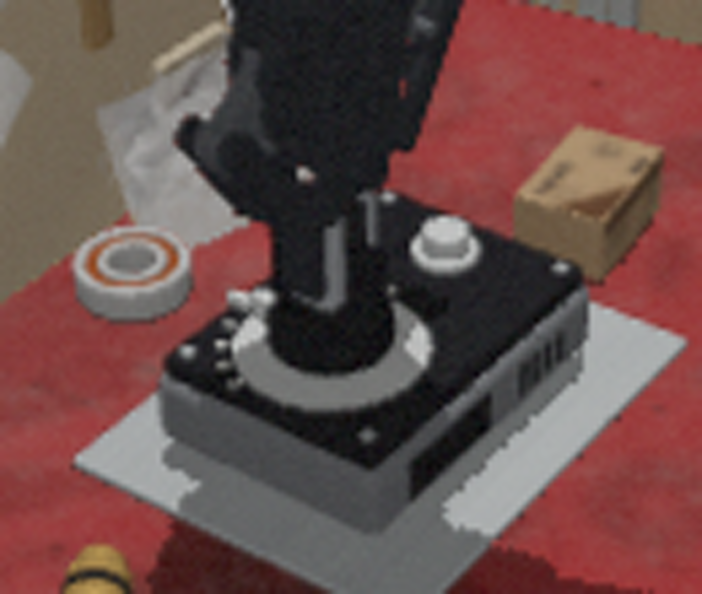

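Run:
```python
from h import *
import cv2
f0=np.load("f0.npy");c=np.load("cmd.npy");z=c[2]
for _ in range(12):
    f=(r.current_force()-f0)[2]
    if f<5: break
    z+=.0004; r.move_linear([c[0],c[1],z],rate=.01)
print(f,z)
r.set_gripper(.4,20)
p=r.current_position();r.move_linear([p[0],p[1],.16],rate=.08)
r.set_gripper(0.,20)
j=r.current_joint_pos();j[0]-=.7;r.set_joints(j)
cs=[("top",200,262,90,120,6.2)]
cv2.imwrite("pics/e.png",cv2.resize(r.capture("top")[200:290,262:382,::-1],None,fx=6.2,fy=6.2,interpolation=cv2.INTER_CUBIC))
for t in("knob_axis","long_rib","start_collar","plunger_top"): print(t,[(np.round(d["location"],1).tolist(),round(d["conf"],2)) for d in r.landmark_of("top",t)[:2]])
print(r.current_clock())
```

```text
4.7339786978393406 0.07307288391506402
knob_axis []
long_rib [([311.8, 215.4], 0.65)]
start_collar [([353.0, 250.6], 0.62), ([228.3, 236.8], 0.22)]
plunger_top [([353.5, 255.1], 0.55)]
23.2167
```

View pics/e.png

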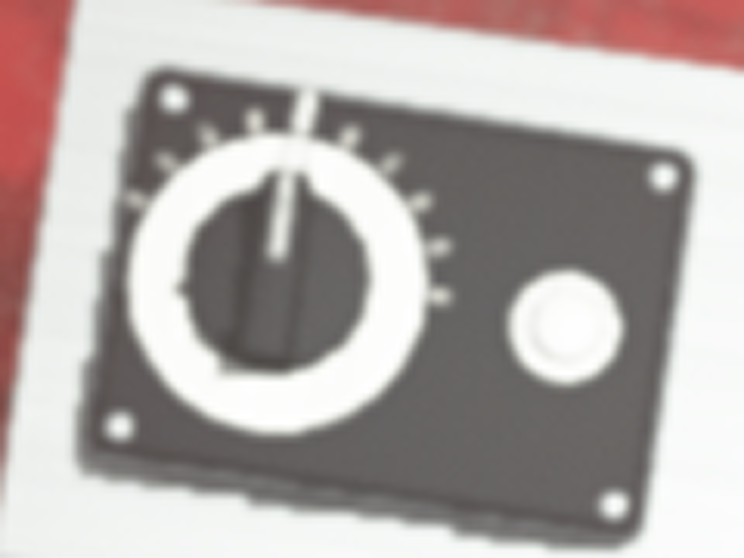

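Run:
```python
import cv2,numpy as np
g=cv2.cvtColor(cv2.imread("pics/e.png"),6).astype(float)
def fit(r0,r1,half=16):
    pts=[]
    for v in range(r0,r1,2):
        c=276+(255-v)*.17; s=np.arange(int(c-half),int(c+half)); w=np.clip(g[v,s]-120,0,None)
        if w.sum()>0: pts.append((v,(w*s).sum()/w.sum()))
    pts=np.array(pts);m=np.polyfit(*pts.T,1);return np.degrees(np.arctan(-m[0])),np.abs(np.polyval(m,pts[:,0])-pts[:,1]).max()
print(fit(200,250),fit(205,245))
```

```text
(np.float64(7.7013427343197485), np.float64(0.20809338061735616)) (np.float64(7.635235527327876), np.float64(0.20029938177577833))
```

The pointer is within about 1.5° of the rib and the case is in place. Now the plunger.

Run:
```python
from h import *
psi=np.pi+YAW-np.pi/2
r.move_pose([*P,.15],q(psi)); r.move_linear([*P,.066],rate=.06); r.pause(.3)
np.save("f0.npy",r.current_force()); print(r.current_position(),P)
c=press(12,zmin=.046); r.pause(.3)
print(r.current_force()-np.load("f0.npy"),r.current_position(),r.current_clock(),c)
```

```text
[0.58041685 0.1215124  0.06614249] [0.58033626 0.12148363]
[(np.float64(66.14), np.float64(0.0)), (np.float64(65.61), np.float64(0.1)), (np.float64(65.06), np.float64(-0.5)), (np.float64(64.57), np.float64(1.4)), (np.float64(64.09), np.float64(-0.5)), (np.float64(63.61), np.float64(-0.3)), (np.float64(63.09), np.float64(0.3)), (np.float64(62.59), np.float64(0.4)), (np.float64(62.1), np.float64(-0.8)), (np.float64(61.6), np.float64(0.5)), (np.float64(61.1), np.float64(-0.7)), (np.float64(60.59), np.float64(-0.1)), (np.float64(60.11), np.float64(0.4)), (np.float64(59.78), np.float64(2.0)), (np.float64(59.28), np.float64(2.6)), (np.float64(58.65), np.float64(2.9)), (np.float64(58.09), np.float64(2.4)), (np.float64(57.58), np.float64(2.2)), (np.float64(57.07), np.float64(1.9)), (np.float64(56.59), np.float64(2.5)), (np.float64(56.11), np.float64(2.0)), (np.float64(55.58), np.float64(2.7)), (np.float64(55.1), np.float64(1.9)), (np.float64(54.59), np.float64(2.1)), (np.float64(54.1), np.float64(1.7)), (np.float64(54.02), np.float64(5.1)), (np.float64(53.99), np.float64(8.1)), (np.float64(53.98), np.float64(9.6)), (np.float64(53.97), np.float64(10.7)), (np.float64(53.96), np.float64(11.8)), (np.float64(53.94), np.float64(13.4))]
[-4.10689938 -0.92479737 13.50044764] [0.58053467 0.12152376 0.05396844] 34.1917 (np.float64(0.5804168544464483), np.float64(0.12151239534760759), np.float64(0.05234249114530637))
```

The plunger travelled from z = 60.0 to 54.0 mm and met its hard stop. I'll lift off, clear the view and check.

Run:
```python
from h import *
import cv2
p=r.current_position();r.move_linear([p[0],p[1],.16],rate=.06)
j=r.current_joint_pos();j[0]-=.7;r.set_joints(j)
cv2.imwrite("pics/f.png",cv2.resize(r.capture("top")[160:310,200:440,::-1],None,fx=3.3,fy=3.3,interpolation=cv2.INTER_CUBIC))
print(r.current_clock())
```

```text
37.6917
```

View pics/f.png

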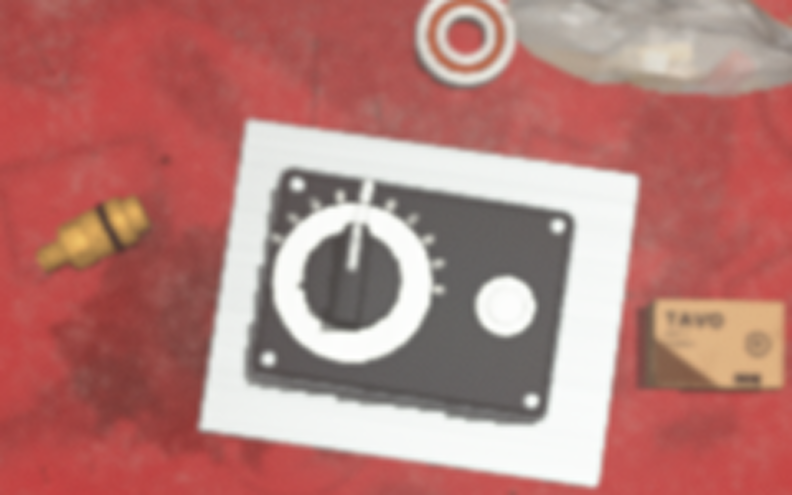

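The picture shows the pointer line (about 355,245) aimed at the long rib (368,190). The plunger is in (505,305), the case screws are where they were, and the bystanders are untouched.

```bash
python3 -c "
from workcell import r
print(r.hand_in())"
```

```text
the job is handed in; nothing more can be done
None
```

The job is handed in at about 38 s: the pointer is within about 1.5° of the long rib, the start plunger is fully down, the case shows no visible shift, and the bearing, coupler and carton are untouched.

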